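# Turn the paint carousel until the squat jar faces the mixing cup

### The arm

A 6-joint arm with a two-finger parallel gripper is mounted at the origin on the work surface. World frame = base frame: x ahead of the robot, y to its left, z up, the work surface at z = 0. Lengths are in m, angles in rad, forces in N, time in s.
With the tool pointing down it reaches from about 0.25 to 0.775 m from the base axis. Payload 4 kg.
Tool frame: the origin (TCP) lies midway between the tips of the shut fingers; the grasp point (between the pads) lies 19 mm behind it; z points along the fingers, y is the line along which they close (so a half turn about z gives the same grasp; the last joint's range is limited). The gripper opens to 94 mm and grips with 3 to 60 N. Pads are 16 mm wide; open, the fingers measure 119 mm over their backs; the gripper's body (75 mm by 177 mm) begins 78 mm behind the grasp point.
Start: joints at [-1.381, 0.087, 1.371, -0, 1.684, -0.103], TCP at [0.159, -0.527, 0.169] pointing down, gripper open.
Joint ranges: [-3.1, 3.1], [-0.76, 2.03], [0.27, 2.55], [-1.08, 4.22], [0.17, 2.65], [-2.57, 2.57]. Speed limits (rad/s): [2.79, 2.79, 3.14, 3.14, 3.14, 3.14].

### API

Orientations are given as [roll, pitch, yaw] about the fixed x, y, z axes, in that order (R = Rz(yaw) Ry(pitch) Rx(roll)).
In Python, from bench import sensors, eyes, job gives the robot as it stands.
- The arm moves only by the tool arm_command, never from a script. Its argument "series" is a list of rows, each a list of 7 numbers: the opening, from 0 (shut) to 1 (fully open), then the shift along the tool's x, y, z in cm, then the turn, a rotation vector about the tool's x, y, z in rad. In form: [[fingers, dx, dy, dz, wx, wy, wz], ...]. A call has 1 to 20 rows; each row shifts and turns the commanded pose from where the row before left it, along the tool's axes as they then stand; what a row does not reach is not made up. A row lasts 1/10 s, in which the tool goes at most 50 mm and 8.59 degrees, less where a joint would pass 70% of its speed; a pose out of reach is approached as far as the arm can. A call with a gripper value outside its range is refused whole. The fingers move at their own pace and stop on an object; the grip force is fixed at half the most. Time passes only in rows, so rows that do not move let the fingers close. It gives the time, the measured TCP pose, the force and the opening at its end, in the units of the state.
- sensors.get_obs(): the state, without advancing time (a new reading comes with each control period).
- eyes.snapshot(name): name is "scene" or "top" or "wrist"; returns the picture (400x640x3 uint8, blue, green, red); there is no depth.
- eyes.get_calibration(name): a dict with "mtx" (3x3 intrinsics, pixels), "k1" (the pictures are not rectified: a ray, as slopes to the right and down, at radius r is drawn at 1 + k1 r^2 times it, then the intrinsics apply), "R" (3x3) and "t" (3): a world point X has camera coordinates R X + t. Camera axes: x right, y down, z forward; pixel columns grow to the right and rows downward; lengths in m; the calibration is good to about 2 mm. A picture is of the moment at which its call begins: read the wrist's pose just before it. get_calibration takes no time and is no camera call; for the wrist camera it gives the pose at the moment of the call.
- job.close_job(): hands the job in, once; it reports no verdict.
The state is a dict: "time": time; "joint_positions": joint angles; "qvel": joint speeds; "joint_torque": joint torques, N m; "tool_pos": TCP position; "ee_rot": TCP orientation; "wrist_force": force on the tool from outside, world axes, zero at the start; "wrist_torque": the same for the moment, N m; "width": finger opening in m.
Only numpy, scipy, OpenCV 4.12 (cv2) and the standard library are available. Lean on these libraries where they do the work, as an engineer would, in place of code of your own. Each camera call takes 0.05 s, during which the arm holds its last target. There are 200 camera calls.

### The job

The next thing to pour is in the squat jar: turn the flower-shaped paint carousel by pushing its rim, gently and steadily, with the fingertips until the jar stands at the front, squarely facing the mixing cup on the board's front ledge. Do not clamp or lift anything and do not push against the jar, the bottles or the brushes; they ride round upright in their rings. Leave the mixing cup and everything else on the table where it is, and finish with the carousel at rest.

Things in the scene. Friction and masses are not known exactly. Their poses are not given: they have to be found in the camera images.
- station_axis (a point): Fixed point on the carousel's vertical turning axis, 44 mm above the table, level with the turntable's upper face. Its axes are those of the fixed plywood board below (200 mm wide, 14 mm thick, reaching 250 mm to the front and 120 mm to the back of the axis): +x to the back, so the front, with the mixing cup, lies along its -x; z up.
- carousel_centre (a point): The same point, turning with the turntable: flat white plastic shaped like a flower of six equal round lobes, rim a vertical edge 24 to 44 mm above the table. Lobe tips, 156 mm from the axis, at 0, 60, .. 300 degrees from this point's x axis. Each lobe carries a low ring (50 mm across, 25 mm high, centred 82 mm from the axis) holding one bottle or the jar.
- rim_hollow (a point): Deepest point of one of the six hollows of the rim, at its upper edge, 112 mm from the axis, 30 degrees on from a lobe tip (others every 60 degrees). The lobes beside it are arcs of 56 mm radius about points 100 mm from the axis. Fingers put down here from above, 140 mm from the axis if closed to 35 x 15 mm with the long side along the rim, drive the lobe ahead of them.
- carousel (a joint): Turning of the turntable on its base, rad, counter-clockwise seen from above; 0 at the start whatever its position. It turns both ways without end; bearing friction of 0.1 N m (0.7 N at the rim) and some damping stop it almost at once when it is let go.
- jar: The squat jar, the one to bring to the front: white body 40 mm in diameter with a wide black lid 50 mm in diameter, 50 mm tall, half as tall as the bottles. It stands loose in a lobe's ring with 2 mm of play, at the start never in the lobe nearest the front. Origin at the centre of its underside.
- brush_pot: White pot, 72 mm across and 70 mm tall, with brushes that reach to 150 mm above its foot and lean out to 35 mm from the axis; fixed in the middle of the turntable. Origin at the centre of its underside. Not to be touched.
- mixing_cup: Empty white plastic mixing cup, 72 mm across at the mouth, 48 mm at the foot, 95 mm tall, loose in a low ring on the front of the board, 205 mm from the axis. Marks the front. Origin at the centre of its underside, 14 mm above the table.
- bottle_a: Slim paint bottle standing in a lobe of the carousel: white, 40 mm diameter, 102 mm tall with a narrow black cap; origin at the centre of its underside. One of five alike; not to be touched.
- bottle_b: Slim paint bottle standing in a lobe of the carousel: white, 40 mm diameter, 102 mm tall with a narrow black cap; origin at the centre of its underside. One of five alike; not to be touched.
- bottle_c: Slim paint bottle standing in a lobe of the carousel: white, 40 mm diameter, 102 mm tall with a narrow black cap; origin at the centre of its underside. One of five alike; not to be touched.
- bottle_d: Slim paint bottle standing in a lobe of the carousel: white, 40 mm diameter, 102 mm tall with a narrow black cap; origin at the centre of its underside. One of five alike; not to be touched.
- bottle_e: Slim paint bottle standing in a lobe of the carousel: white, 40 mm diameter, 102 mm tall with a narrow black cap; origin at the centre of its underside. One of five alike; not to be touched.
- cup_left: White plastic cup with paint, 72 mm across the mouth, 95 mm tall, to the robot's left of the carousel. Origin at the centre of its underside, on the table. A bystander.
- cup_right: White plastic cup with paint, 72 mm across the mouth, 95 mm tall, to the robot's right. Origin at the centre of its underside, on the table. A bystander.
- loose_bottle: Slim paint bottle like those on the carousel, 102 mm tall, but standing on the table to the robot's right of it. Origin at the centre of its underside, on the table. A bystander.
- medium_bottle: Large white bottle, 78 mm diameter, 218 mm tall, at the back left. Origin at the centre of its underside, on the table. A bystander.
- spray_can: Bare metal spray can, 65 mm diameter, 178 mm tall, at the back right. Origin at the centre of its underside, on the table. A bystander.
Things that resemble listed ones, but are neither listed nor needed, are in the scene too. What is shaped like the jar but purple or yellow is not meant.

How it is judged:
By the outcome, as a careful person would: the job done as asked, in the order asked, and still so for the second after the job is handed in, with the robot touching nothing.
It also fails if it takes over 72 s, if anything falls off the work surface, if the arm or the gripper's body presses on something with over 40 N, if the wrist force passes 120 N, or if a joint passes its speed limit or range.

## Working session

There is one attempt and no reset: what is moved stays moved. The work goes in short steps, Python scripts to look and compute and a tool call to move; the robot and the scene stay as the last step left them, time stands still between calls to the robot, and variables do not carry over. Pictures are saved under pics/ and viewed, on a budget of 10 in all, crops included, one or two more only if the job needs it, and the job is handed in when it is done.

Besides the shell and the picture viewer there is one more tool, called after "Request:" by a JSON object that holds its "op" and its "data". arm_command: Moves the arm, as the interface text tells. Its arguments: {"type":"object","properties":{"series":{"type":"array","items":{"type":"array","items":{"type":"number"}}}},"required":["series"]}

```bash
mkdir -p pics
cat > h.py <<'E'
import numpy as np, cv2
from bench import sensors, eyes, job
def proj(c,X):
    p=c['R']@np.asarray(X,float)+np.asarray(c['t']); s=p[:2]/p[2]; s=s*(1+c['k1']*(s@s))
    m=np.asarray(c['mtx']); return np.array([m[0,0]*s[0]+m[0,2],m[1,1]*s[1]+m[1,2]])
def ray(c,u,v,z):
    m=np.asarray(c['mtx']); d=np.array([(u-m[0,2])/m[0,0],(v-m[1,2])/m[1,1]]); s=d.copy()
    for _ in range(20): s=d/(1+c['k1']*(s@s))
    R=np.asarray(c['R']); o=-R.T@np.asarray(c['t']); w=R.T@np.array([s[0],s[1],1]); return o+w*(z-o[2])/w[2]
E
python3 - <<'E'
from h import *
for n in("top","scene"):
    cv2.imwrite(f"pics/{n}0.png",eyes.snapshot(n)); c=eyes.get_calibration(n); print(n,c['mtx'],c['k1'],-np.array(c['R']).T@np.array(c['t']))
print(sensors.get_obs())
E
```

```text
top [[484.24155752   0.         321.62601787]
 [  0.         484.24155752 198.93566045]
 [  0.           0.           1.        ]] -0.10772677707352074 [ 0.29219876 -0.00524466  1.63260456]
scene [[411.64480912   0.         315.93994886]
 [  0.         411.64480912 192.13952687]
 [  0.           0.           1.        ]] 0.015592789800965368 [1.03811815 0.54504182 0.91440069]
{'time': 0.1, 'joint_positions': array([-1.38112177e+00,  8.78964143e-02,  1.37206101e+00,  7.50072180e-06,
        1.68357100e+00, -1.03100651e-01]), 'qvel': array([-0.00101707, -0.00062574, -0.00236789,  0.00178518, -0.00084896,
       -0.00072383]), 'joint_torque': array([ 2.04790151e-03, -3.41252661e+01, -3.03300655e+01,  7.19840568e-02,
        3.04665836e-02, -1.02184199e-04]), 'tool_pos': array([ 0.15863152, -0.52606371,  0.16813426]), 'ee_rot': array([-3.13966793e+00, -2.06640321e-04,  2.92775843e-01]), 'wrist_force': array([-0.49975966,  0.91817658, -0.55902581]), 'wrist_torque': array([0.05327556, 0.00317553, 0.04749652]), 'width': 0.09410343581644706}
```

View pics/top0.png

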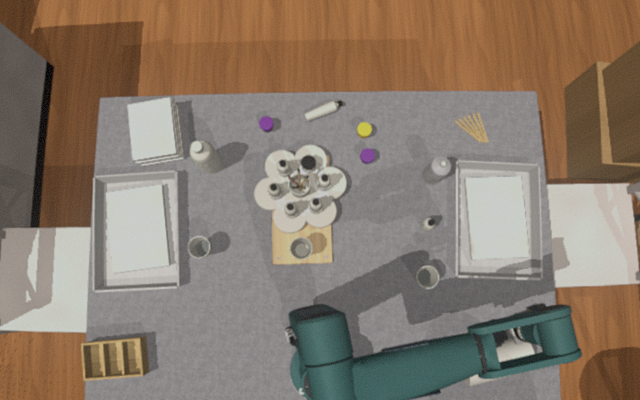

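View pics/scene0.png

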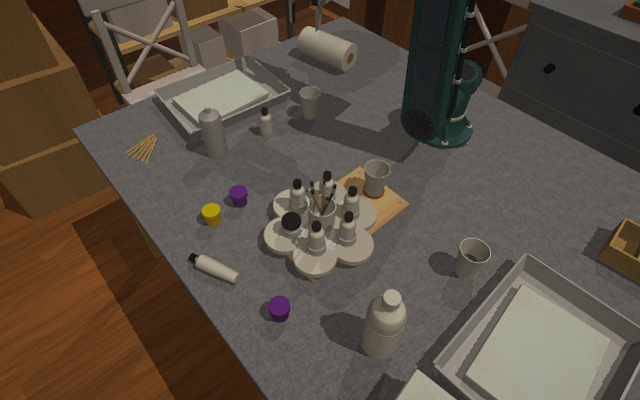

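The top view shows the squat jar with a wide black lid at (308,163), at the back of the carousel. Possible mix-ups:
- Purple lidded jars on the table at (266,124) and (367,156).
- A yellow one at (364,129).
- Narrow-capped bottles on the other lobes at (283,164), (274,188), (291,208), (317,204) and (325,180).

The mixing cup is at (301,247). I'll check the jar in a close crop and measure.

```bash
cat >> h.py <<'E'
def flower(im,c):
    hsv=cv2.cvtColor(im,cv2.COLOR_BGR2HSV); roi=np.zeros(im.shape[:2],np.uint8); cv2.circle(roi,(300,187),62,255,-1)
    m=cv2.inRange(hsv,(0,0,135),(180,75,255))&roi
    m=cv2.morphologyEx(m,cv2.MORPH_CLOSE,np.ones((3,3)))
    k=max(cv2.findContours(m,cv2.RETR_EXTERNAL,cv2.CHAIN_APPROX_NONE)[0],key=cv2.contourArea)
    return m,k,np.array([ray(c,*p[0],.044)[:2] for p in k])
def fit(P,x0):
    from scipy.optimize import least_squares
    def f(q):
        d=P-q[:2]; r=np.hypot(*d.T); a=(np.arctan2(d[:,1],d[:,0])-q[2]+np.pi/6)%(np.pi/3)-np.pi/6
        return r-(.1*np.cos(a)+np.sqrt(.056**2-(.1*np.sin(a))**2))
    s=least_squares(f,x0,loss='soft_l1',f_scale=.003); return s.x,np.sqrt(np.median(s.fun**2))
E
cat > m.py <<'E'
from h import *
im=eyes.snapshot("top"); c=eyes.get_calibration("top")
m,k,P=flower(im,c); print("flower area",m.sum()/255, P.min(0),P.max(0))
best=min((fit(P,[*(P.min(0)+P.max(0))/2,a]) for a in np.arange(0,1.05,.17)),key=lambda s:s[1]); print("fit x y phase deg",best[0][:2],np.degrees(best[0][2])%60,"med res",best[1])
hsv=cv2.cvtColor(im,cv2.COLOR_BGR2HSV); ax=best[0][:2]
# dark blobs
roi=np.zeros(m.shape,np.uint8); cv2.circle(roi,(300,187),50,255,-1)
n,l,s,ce=cv2.connectedComponentsWithStats(cv2.inRange(hsv,(0,0,0),(180,255,60))&roi)
for i in range(1,n):
    if s[i,4]>8:
        z=.044+.05 if s[i,4]>100 else .044+.102
        p=ray(c,*ce[i],z)[:2]; d=p-ax; print("dark",ce[i].round(1),s[i,4],p.round(4),"r",np.hypot(*d).round(4),"ang",np.degrees(np.arctan2(d[1],d[0])).round(1))
# board
roi=np.zeros(m.shape,np.uint8); roi[205:275,260:345]=255
b=cv2.inRange(hsv,(8,60,110),(30,255,255))&roi
k2=max(cv2.findContours(b,cv2.RETR_EXTERNAL,cv2.CHAIN_APPROX_NONE)[0],key=cv2.contourArea)
B=np.array([ray(c,*p[0],.014)[:2] for p in k2]).astype(np.float32); H=cv2.minAreaRect(B); print("board rect",H, cv2.boxPoints(H).round(4).tolist())
v=im.copy(); cv2.drawContours(v,[k],-1,(0,0,255),1); cv2.drawContours(v,[k2],-1,(255,0,0),1)
import sys
cv2.imwrite(f"pics/{sys.argv[1]}.png",cv2.hconcat([cv2.resize(x[130:275,240:350],None,fx=3.6,fy=3.6,interpolation=cv2.INTER_CUBIC) for x in(im,v)]))
E
python3 m.py a1
```

```text
flower area 8903.0 [ 0.39229943 -0.14194568] [0.81503422 0.27097359]
fit x y phase deg [0.58398883 0.07221713] 46.35872124606851 med res 0.03595016375932945
dark [308.  162.1] 90 [0.6589 0.0327] r 0.0847 ang -27.8
dark [282.2 162.9] 17 [0.6577 0.1143] r 0.0848 ang 29.7
dark [324.5 177.7] 13 [ 0.6077 -0.0186] r 0.0938 ang -75.4
dark [273.1 186.9] 14 [0.5811 0.1429] r 0.0708 ang 92.4
dark [315.3 201.6] 10 [0.5322 0.0114] r 0.0798 ang -130.4
dark [289.5 206.6] 12 [0.5178 0.0918] r 0.069 ang 163.5
board rect ((0.4360962212085724, 0.059683021157979965), (0.2001865953207016, 0.18178801238536835), 89.94612121582031) [[0.3450999855995178, -0.040300000458955765], [0.5268999934196472, -0.04050000011920929], [0.5271000266075134, 0.15970000624656677], [0.34529998898506165, 0.1598999947309494]]
```

View pics/a1.png

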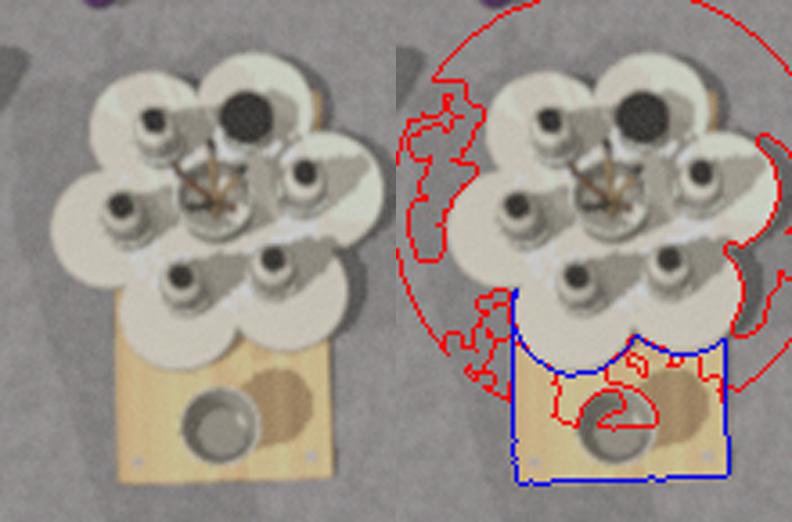

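The crop confirms the jar: it has the only wide black lid, upper right of centre on the carousel, with five narrow caps around it. The rim mask leaked into the table, so I'll tighten the threshold with Otsu.

```bash
python3 - <<'E'
s=open('h.py').read()
s=s.replace("m=cv2.inRange(hsv,(0,0,135),(180,75,255))&roi","t=cv2.threshold(hsv[...,2][roi>0],0,255,cv2.THRESH_OTSU)[0]; print('otsu',t)\n    m=cv2.inRange(hsv,(0,0,t),(180,60,255))&roi; cv2.circle(m,(301,247),25,0,-1); m=cv2.morphologyEx(m,cv2.MORPH_OPEN,np.ones((3,3)))")
open('h.py','w').write(s)
s=open('m.py').read().replace("# board","""for z in (.109,):
    pass
# board""")
open('m.py','w').write(s)
E
sed -i '/^for z in/,/pass/d' m.py
cat >> m.py <<'E'
o=sensors.get_obs(); print(o['time'],o['tool_pos'].round(4),o['ee_rot'].round(3),o['wrist_force'].round(1))
# brush pot / mixing cup check: projected predicted points
for nm,X in(("axis@44",[*ax,.044]),("cup mouth",[ax[0]-.205,ax[1],.109])): print(nm,proj(c,X).round(1))
E
python3 m.py a2
```

```text
otsu 162.0
flower area 3261.0 [ 0.45568285 -0.0880599 ] [0.74379563 0.21700035]
fit x y phase deg [0.59837315 0.06520031] 38.97720858810669 med res 0.026957119953842895
dark [307.7 162.3] 97 [0.6582 0.0335] r 0.0676 ang -27.9
dark [282.2 163. ] 15 [0.6573 0.1142] r 0.0766 ang 39.7
dark [324.5 177.6] 17 [ 0.6078 -0.0186] r 0.0843 ang -83.6
dark [273.2 186.8] 16 [0.5814 0.1426] r 0.0792 ang 102.4
dark [315.4 201.6] 11 [0.5321 0.0112] r 0.0855 ang -140.9
dark [289.8 206.4] 12 [0.5183 0.091 ] r 0.0841 ang 162.1
board rect ((0.43609800934791565, 0.05965208262205124), (0.20024444162845612, 0.18178869783878326), 89.94744110107422) [[0.3450999855995178, -0.04039999842643738], [0.5268999934196472, -0.0406000018119812], [0.5271000266075134, 0.15970000624656677], [0.34529998898506165, 0.1598999947309494]]
0.2 [ 0.1587 -0.5262  0.1685] [-3.14  -0.     0.293] [0.1 0.6 0.1]
axis@44 [299.3 187.2]
cup mouth [299.  247.4]
```

View pics/a2.png

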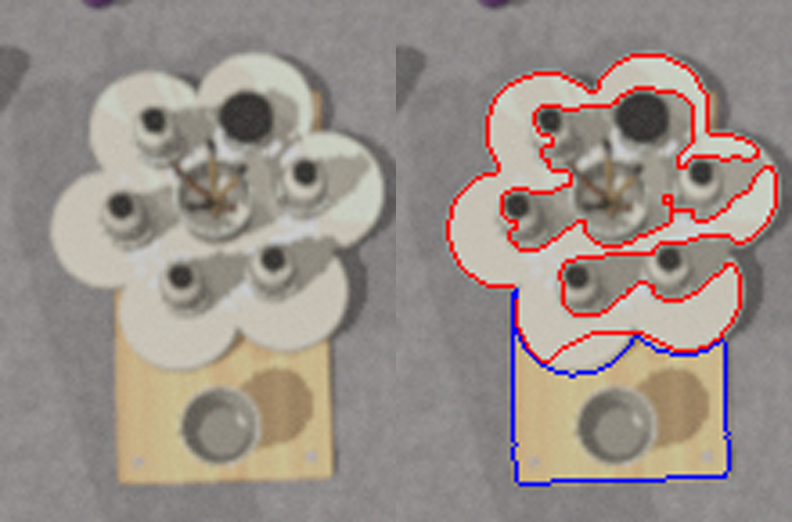

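```bash
python3 - <<'E'
s=open('m.py').read()
s=s.replace('print("flower area"','r=np.hypot(*(P-[.595,.060]).T); P=P[(r>.104)&(r<.165)&(np.hypot(*(k[:,0]-[301,247]).T)>28)]; print(len(P),"flower area"')
s=s.replace("[*(P.min(0)+P.max(0))/2,a]","[.595,.06,a]")
open('m.py','w').write(s)
E
python3 m.py a3
```

```text
otsu 162.0
327 flower area 3245.0 [ 0.45914169 -0.0880599 ] [0.74379563 0.21700035]
fit x y phase deg [0.59352757 0.06511052] 39.042603876757994 med res 0.003451084500001367
dark [308.1 162.2] 91 [0.6586 0.0324] r 0.0728 ang -26.7
dark [282.4 162.9] 16 [0.6577 0.1136] r 0.0804 ang 37.1
dark [324.6 177.6] 15 [ 0.608  -0.0188] r 0.0851 ang -80.2
dark [273.5 186.5] 14 [0.5822 0.1416] r 0.0773 ang 98.4
dark [315.7 201.7] 12 [0.532  0.0103] r 0.0824 ang -138.3
dark [289.5 206.6] 11 [0.5177 0.0917] r 0.0804 ang 160.7
board rect ((0.43439486622810364, 0.059684157371520996), (0.2001834362745285, 0.17846867442131042), 89.94744110107422) [[0.3450999855995178, -0.040300000458955765], [0.5235000252723694, -0.04050000011920929], [0.5236999988555908, 0.15970000624656677], [0.34529998898506165, 0.1598999947309494]]
0.25 [ 0.1587 -0.5263  0.1686] [-3.141 -0.     0.293] [-0.1  0.2  0.1]
axis@44 [299.4 188.6]
cup mouth [299.  248.9]
```

Measurements agree with the given sizes:
- **Axis:** about (0.594, 0.062) from the rim fit, the board and the mean of the caps. The board is 200 mm wide with its front edge at x = 0.345.
- **Lobes:** at 39° + 60k. The jar is in the lobe at −21°, at r ≈ 83 mm, so clockwise by 159° brings it to the front.

I'll do this as three pushes of 53° on the robot's right, away from the cup.

```bash
cat > plan.py <<'E'
from h import *
AX=np.array([.594,.0615])
def to(r,th,z):
    """remaining shift (tool axes, cm) and turn about tool z to reach polar pose, tool x inward"""
    o=sensors.get_obs(); p=o['tool_pos']; yaw=o['ee_rot'][2]; a=np.radians(th)
    T=np.array([*(AX+r*np.array([np.cos(a),np.sin(a)])),z]); w=(a+np.pi-yaw+np.pi)%(2*np.pi)-np.pi
    d=T-p; ty=yaw
    print("t",round(o['time'],2),"target",T.round(3),"tool cm",(100*np.array([np.cos(ty)*d[0]+np.sin(ty)*d[1],np.sin(ty)*d[0]-np.cos(ty)*d[1],-d[2]])).round(2),"wz",round(-w,3))
def polar():
    o=sensors.get_obs(); d=o['tool_pos'][:2]-AX
    print("r",np.hypot(*d).round(4),"th",np.degrees(np.arctan2(d[1],d[0])).round(2),"z",o['tool_pos'][2].round(4),"yaw",np.degrees(o['ee_rot'][2]).round(1),"rot",o['ee_rot'].round(3),"F",o['wrist_force'].round(1),"w",o['width'].round(4),"t",round(o['time'],2))
E
python3 - <<'E'
from plan import *
c=eyes.get_calibration("top")
for n,u,v,z in(("spray top",441,163,.178),("loose cap",430,222,.102),("cup_right",427,276,.095),("medium top",198,147,.218),("purple",367,156,.05)): print(n,ray(c,u,v,z).round(3))
polar(); to(.20,-51,.2)
E
```

```text
spray top [ 0.642 -0.381  0.178]
loose cap [ 0.467 -0.354  0.102]
cup_right [ 0.297 -0.337  0.095]
medium top [0.695 0.365 0.218]
purple [ 0.7   -0.164  0.05 ]Traceback (most recent call last):
  File "<stdin>", line 4, in <module>
  File "plan.py", line 11, in polar
    print("r",np.hypot(*d).round(4),"th",np.degrees(np.arctan2(d[1],d[0])).round(2),"z",o['tool_pos'][2].round(4),"yaw",np.degrees(o['ee_rot'][2]).round(1),"rot",o['ee_rot'].round(3),"F",o['wrist_force'].round(1),"w",o['width'].round(4),"t",round(o['time'],2))
                                                                                                                                                                                                                         ^^^^^^^^^^^^^^^^
AttributeError: 'float' object has no attribute 'round'
```

Request:
{"op": "arm_command", "data": {"series": [[0, 0, 0, -0.2, 0, 0, -0.14], [0, 0, 0, -0.2, 0, 0, -0.14], [0, 0, 0, -0.2, 0, 0, -0.14], [0, 0, 0, -0.2, 0, 0, -0.14], [0, 0, 0, -0.2, 0, 0, -0.14], [0, 0, 0, -0.2, 0, 0, -0.14], [0, 0, 0, -0.2, 0, 0, -0.14], [0, 0, 0, -0.2, 0, 0, -0.14], [0, 0, 0, -0.2, 0, 0, -0.14], [0, 0, 0, -0.2, 0, 0, -0.14], [0, 0, 0, -0.2, 0, 0, -0.14], [0, 0, 0, -0.2, 0, 0, -0.14], [0, 0, 0, -0.2, 0, 0, -0.14], [0, 0, 0, -0.2, 0, 0, -0.14], [0, 0, 0, 0, 0, 0, 0]]}}

```text
time: 1.75
tool_pos: [0.1588, -0.5267, 0.1974]
ee_rot: [-3.141, 0.0, 2.253]
wrist_force: [-0.8, -0.8, 0.0]
width: 0.0008
```

```bash
sed -i "s/o\['width'\].round(4)/round(float(o['width']),4)/" plan.py; python3 -c "
from plan import *
polar(); to(.165,-51,.2)"
```

```text
r 0.7317 th -126.5 z 0.1974 yaw 129.1 rot [-3.141  0.     2.253] F [-0.8 -0.8  0. ] w 0.0008 t 1.75
t 1.75 target [ 0.698 -0.067  0.2  ] tool cm [ 1.75 70.84 -0.26] wz 0.001
```

Request:
{"op": "arm_command", "data": {"series": [[0, 0.1, 1.5, 0, 0, 0, 0], [0, 0.1, 3, 0, 0, 0, 0], [0, 0.1, 4, 0, 0, 0, 0], [0, 0.1, 4, 0, 0, 0, 0], [0, 0.1, 4, 0, 0, 0, 0], [0, 0.1, 4, 0, 0, 0, 0], [0, 0.1, 4, 0, 0, 0, 0], [0, 0.1, 4, 0, 0, 0, 0], [0, 0.1, 4, 0, 0, 0, 0], [0, 0.1, 4, 0, 0, 0, 0], [0, 0.1, 4, 0, 0, 0, 0], [0, 0.1, 4, 0, 0, 0, 0], [0, 0.1, 4, 0, 0, 0, 0], [0, 0.1, 4, 0, 0, 0, 0], [0, 0.1, 4, 0, 0, 0, 0], [0, 0.1, 4, 0, 0, 0, 0], [0, 0.1, 4, 0, 0, 0, 0], [0, 0.1, 4, 0, 0, 0, 0], [0, 0, 2.2, 0, 0, 0, 0], [0, 0, 0, 0, 0, 0, 0]]}}

```text
time: 3.75
tool_pos: [0.6972, -0.0632, 0.1954]
ee_rot: [-3.141, -0.002, 2.255]
wrist_force: [-0.3, -0.8, -0.4]
width: 0.0005
```

```bash
python3 -c "
from plan import *
polar(); to(.165,-51,.034)
cv2.imwrite('pics/w1.png',eyes.snapshot('wrist'))"
```

```text
r 0.1619 th -50.37 z 0.1954 yaw 129.2 rot [-3.141e+00 -2.000e-03  2.255e+00] F [-0.3 -0.8 -0.4] w 0.0005 t 3.75
t 3.75 target [ 0.698 -0.067  0.034] tool cm [-0.31 -0.18 16.14] wz 0.004
```

View pics/w1.png

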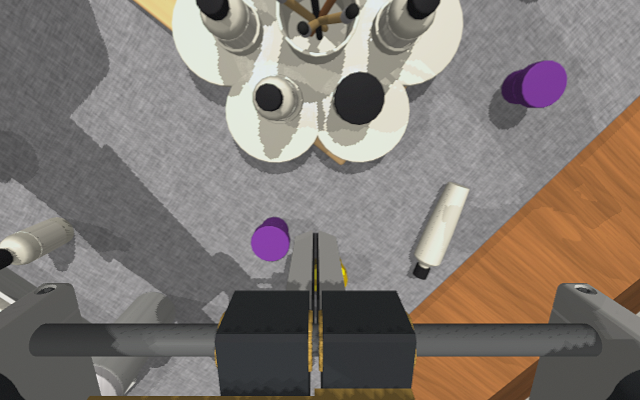

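The wrist view shows the hollow between the jar lobe (lid at 359,98) and the neighbouring bottle lobe at about (316,143), straight ahead of the closed fingers. I'll compare that with the predicted projection.

```bash
python3 -c "
from plan import *
c=eyes.get_calibration('wrist')
P=lambda r,a,z:[*(AX+r*np.array([np.cos(np.radians(a)),np.sin(np.radians(a))])),z]
print(proj(c,P(.112,-51,.044)),'finger landing',proj(c,P(.142,-51,.034)),proj(c,P(.165,-51,.034)),'tip lobe jar',proj(c,P(.156,-21,.044)),'lid',proj(c,P(.082,-21,.094)))
h=ray(c,316,143,.044)[:2]-AX;j=ray(c,359,98,.094)[:2]-AX
for q in(h,j):print(np.hypot(*q),np.degrees(np.arctan2(q[1],q[0])))"
```

```text
[315.98747471 136.06483637] finger landing [315.89915452 160.20003043] [315.83899799 178.53615068] tip lobe jar [381.56106997 156.00286194] lid [358.2325871   98.06722766]
0.12001715327674431 -50.980187330875076
0.082319695217535 -20.528437769584027
```

Prediction and picture agree: the hollow is at −51° and the jar at −20.5°, r = 82 mm. Now I'll descend just outside the hollow.

Request:
{"op": "arm_command", "data": {"series": [[0, -0.3, -0.2, 2, 0, 0, 0], [0, 0, 0, 3, 0, 0, 0], [0, 0, 0, 3, 0, 0, 0], [0, 0, 0, 3, 0, 0, 0], [0, 0, 0, 2.5, 0, 0, 0], [0, 0, 0, 1.5, 0, 0, 0], [0, 0, 0, 0.6, 0, 0, 0], [0, 0, 0, 0, 0, 0, 0]]}}

```text
time: 4.6
tool_pos: [0.696, -0.071, 0.0411]
ee_rot: [-3.141, -0.0, 2.252]
wrist_force: [-0.4, -0.1, -0.5]
width: 0.0006
```

```bash
python3 -c "
from plan import *
polar(); to(.142,-51,.034)"
```

```text
r 0.1672 th -52.42 z 0.0411 yaw 129.0 rot [-3.141 -0.     2.252] F [-0.4 -0.1 -0.5] w 0.0006 t 4.6
t 4.6 target [ 0.683 -0.049  0.034] tool cm [2.52 0.41 0.71] wz 0.0
```

Request:
{"op": "arm_command", "data": {"series": [[0, 0, 0.2, 0.2, 0, 0, 0], [0, 0.8, 0, 0, 0, 0, 0], [0, 0.8, 0, 0, 0, 0, 0], [0, 0.7, 0, 0, 0, 0, 0], [0, 0, 0, 0, 0, 0, 0], [0, 0, 0, 0, 0, 0, 0]]}}

```text
time: 5.2
tool_pos: [0.6836, -0.0512, 0.0395]
ee_rot: [3.141, 0.001, 2.253]
wrist_force: [-0.4, -0.6, 0.6]
width: 0.0001
```

```bash
python3 -c "
from plan import *
polar(); to(.142,-51,.034)"
```

```text
r 0.144 th -51.49 z 0.0395 yaw 129.1 rot [3.141e+00 1.000e-03 2.253e+00] F [-0.4 -0.6  0.6] w 0.0001 t 5.2
t 5.2 target [ 0.683 -0.049  0.034] tool cm [0.2  0.12 0.55] wz 0.002
```

Request:
{"op": "arm_command", "data": {"series": [[0, 0.1, 0, 0.5, 0, 0, 0], [0, 0, 0, 0, 0, 0, 0], [0, 0.005, -0.25, 0, 0, 0, 0.0175], [0, 0.005, -0.25, 0, 0, 0, 0.0175], [0, 0.007, -0.375, 0, 0, 0, 0.026], [0, 0.009, -0.5, 0, 0, 0, 0.035], [0, 0.009, -0.5, 0, 0, 0, 0.035], [0, 0.009, -0.5, 0, 0, 0, 0.035], [0, 0.009, -0.5, 0, 0, 0, 0.035], [0, 0.009, -0.5, 0, 0, 0, 0.035], [0, 0.009, -0.5, 0, 0, 0, 0.035], [0, 0.009, -0.5, 0, 0, 0, 0.035]]}}

```text
time: 6.4
tool_pos: [0.6449, -0.073, 0.0343]
ee_rot: [3.142, 0.0, 1.944]
wrist_force: [-0.8, 0.3, -1.0]
width: 0.0002
```

```bash
python3 -c "
from plan import *
polar()"; python3 m.py a4 | head -4
```

```text
r 0.1438 th -69.28 z 0.0343 yaw 111.4 rot [3.142 0.    1.944] F [-0.8  0.3 -1. ] w 0.0002 t 6.4
otsu 153.0
191 flower area 3059.0 [ 0.45914169 -0.00918121] [0.74707984 0.21705054]
fit x y phase deg [0.59455153 0.06361996] 39.380059104606886 med res 0.0020590230040974933
dark [338.6 160. ] 41 [ 0.6639 -0.0639] r 0.1452 ang -61.5
```

View pics/a4.png

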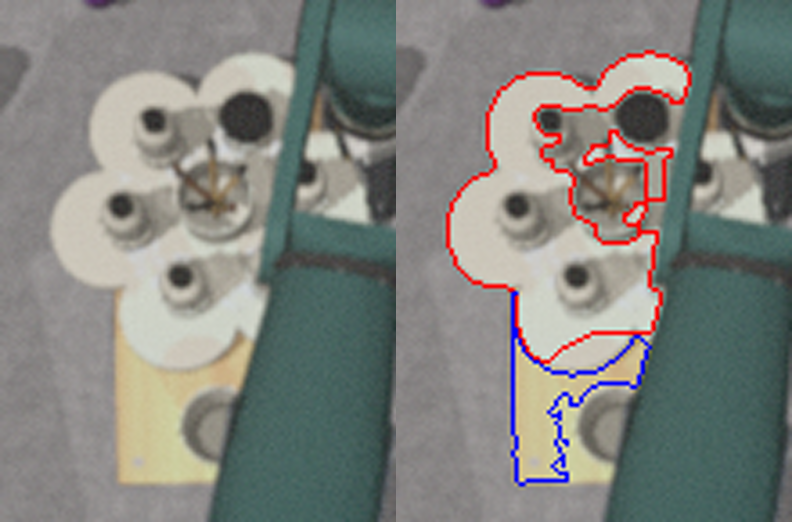

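The top view shows the carousel hasn't turned: the jar is still in place, and the force is under 1 N. I need to see where the fingers are relative to the rim.

```bash
python3 -c "
from plan import *
cv2.imwrite('pics/w2.png',eyes.snapshot('wrist')); c=eyes.get_calibration('wrist')
P=lambda r,a,z:[*(AX+r*np.array([np.cos(np.radians(a)),np.sin(np.radians(a))])),z]
print('tip -81',proj(c,P(.156,-81,.044)),'hollow -51',proj(c,P(.112,-51,.044)),'TCP',proj(c,sensors.get_obs()['tool_pos']))
cv2.imwrite('pics/s2.png',eyes.snapshot('scene')[140:300,240:420].repeat(3,0).repeat(3,1))"
```

```text
tip -81 [271.78997836 239.47066598] hollow -51 [368.41431594 177.72084782] TCP [315.62392788 223.54506904]
```

View pics/w2.png

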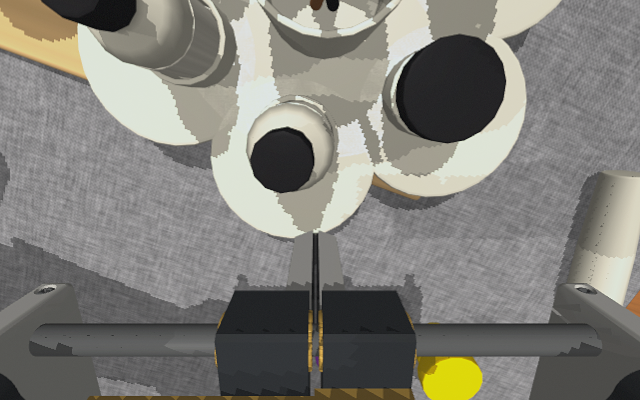

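```bash
python3 -c "
from plan import *
c=eyes.get_calibration('wrist'); print('cam',-c['R'].T@c['t'],'tcp',sensors.get_obs()['tool_pos'])
pol=lambda q:(np.hypot(*(q-AX)).round(4),np.degrees(np.arctan2(*(q-AX)[::-1])).round(1))
for u,v in((213,180),(230,213),(260,234),(291,239),(330,228),(360,205)):
  q=ray(c,u,v,.044)[:2]; 
  C=AX+.1*np.array([np.cos(np.radians(-81)),np.sin(np.radians(-81))]); print(u,v,q.round(4),pol(q),'to lobe ctr',np.hypot(*(q-C)).round(4))
for u,v in((300,235),(316,233),(335,235)):
  q=ray(c,u,v,.034)[:2]; print('finger',q.round(4),pol(q))
"
```

```text
cam [0.6141231  0.00452593 0.24925663] tcp [ 0.64510314 -0.07291666  0.0344063 ]
213 180 [ 0.5671 -0.0656] (np.float64(0.1299), np.float64(-102.0)) to lobe ctr 0.0511
230 213 [ 0.5848 -0.0841] (np.float64(0.1459), np.float64(-93.6)) to lobe ctr 0.053
260 234 [ 0.6095 -0.0915] (np.float64(0.1538), np.float64(-84.2)) to lobe ctr 0.0542
291 239 [ 0.6315 -0.087 ] (np.float64(0.1532), np.float64(-75.8)) to lobe ctr 0.0543
330 228 [ 0.6545 -0.0688] (np.float64(0.1437), np.float64(-65.1)) to lobe ctr 0.0548
360 205 [ 0.6674 -0.0452] (np.float64(0.1295), np.float64(-55.5)) to lobe ctr 0.0583
finger [ 0.6376 -0.0859] (np.float64(0.1537), np.float64(-73.5))
finger [ 0.6482 -0.08  ] (np.float64(0.1515), np.float64(-69.1))
finger [ 0.6621 -0.0763] (np.float64(0.1536), np.float64(-63.7))
```

View pics/s2.png

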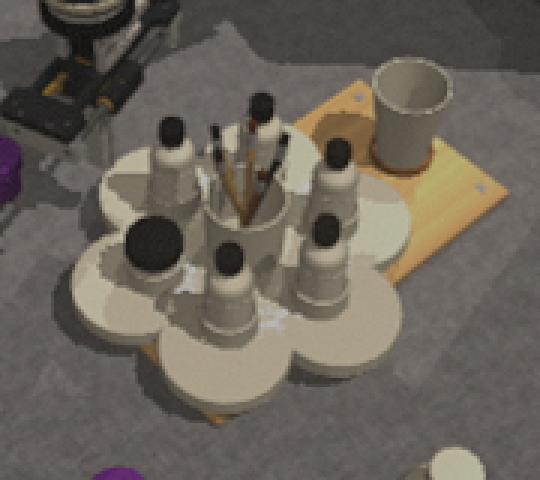

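```bash
python3 -c "
from plan import *
c=eyes.get_calibration('scene'); o=sensors.get_obs(); T=o['tool_pos']
f=lambda X:((proj(c,X)-[240,140])*3).round(0)
print('crop px TCP',f(T),'up10',f(T+[0,0,.01]),'up35',f(T+[0,0,.035]),'up97',f(T+[0,0,.097]))
P=lambda r,a,z:[*(AX+r*np.array([np.cos(np.radians(a)),np.sin(np.radians(a))])),z]
print('outer15',f(P(.16,-69.3,.034)),'lobe -81 tip',f(P(.156,-81,.044)),'lobe -21 tip',f(P(.156,-21,.044)), 'hollow',f(P(.112,-51,.044)))
im=cv2.imread('pics/s2.png')[::3,::3][20:80,5:65]; cv2.imwrite('pics/s3.png',cv2.convertScaleAbs(cv2.resize(im,None,fx=9,fy=9,interpolation=cv2.INTER_CUBIC),alpha=1.6))
"
```

```text
crop px TCP [104. 188.] up10 [104. 181.] up35 [102. 163.] up97 [ 97. 116.]
outer15 [ 90. 181.] lobe -81 tip [114. 155.] lobe -21 tip [ 71. 290.] hollow [118. 223.]
```

View pics/s3.png

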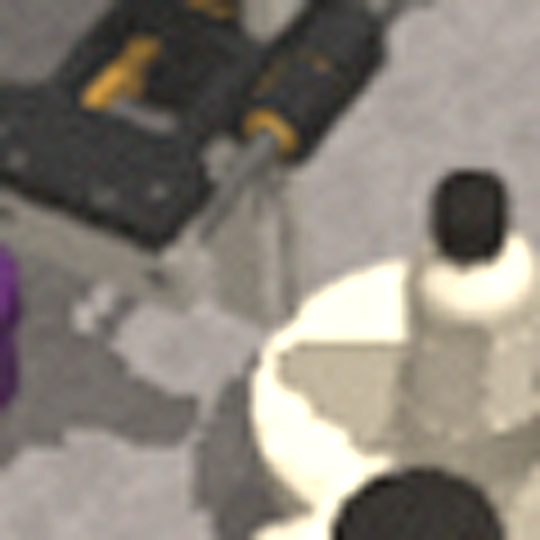

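Both views put the visible fingertips higher or further out than the reported TCP. I'll triangulate them, and check the body's height the same way.

```bash
python3 -c "
from plan import *
a,b=eyes.get_calibration('scene'),eyes.get_calibration('wrist')
def line(c,u,v): p=ray(c,u,v,0);q=ray(c,u,v,.2); return p,(q-p)/np.linalg.norm(q-p)
def tri(A,B):
  (p,d),(q,e)=A,B; s,t=np.linalg.lstsq(np.array([d,-e]).T,q-p,rcond=None)[0]; x,y=p+s*d,q+t*e; return (x+y)/2,np.linalg.norm(x-y)
S=lambda u,v:line(a,240+(15+u/3)/3,140+(60+v/3)/3)
for u in(235,262,290):
  x,g=tri(S(u,310),line(b,316,233)); print('tip',x.round(4),'gap',g.round(4),'r',np.hypot(*(x[:2]-AX)).round(4))
o=sensors.get_obs();T=o['tool_pos'];y=o['ee_rot'][2];X=np.array([np.cos(y),np.sin(y),0]);Y=np.array([np.sin(y),-np.cos(y),0])
f=lambda P:(((proj(a,P)-[240,140])*3-[15,60])*3).round(0)
for sx in(1,-1):
  for sy in(1,-1): print('body corner',sx,sy,f(T+sx*.0375*X+sy*.0885*Y+[0,0,.097]))
print('finger corners',[f(T+sx*.0075*X+sy*.0175*Y) for sx in(1,-1) for sy in(1,-1)])
print('same +35mm',[f(T+sx*.0075*X+sy*.0175*Y+[0,0,.035]) for sx in(1,-1) for sy in(1,-1)])
"
```

```text
tip [ 0.6467 -0.0744  0.0641] gap 0.013 r 0.1458
tip [ 0.6441 -0.0689  0.0695] gap 0.006 r 0.1397
tip [ 0.6413 -0.0632  0.0754] gap 0.0012 r 0.1334
body corner 1 1 [191. 429.]
body corner 1 -1 [508.  20.]
body corner -1 1 [-39. 329.]
body corner -1 -1 [292. -62.]
finger corners [array([259., 432.]), array([318., 354.]), array([217., 414.]), array([277., 336.])]
same +35mm [array([251., 358.]), array([311., 279.]), array([208., 340.]), array([269., 262.])]
```

Two views agree that the visible fingertips are about 33 mm above the reported TCP, at z ≈ 0.068. That explains the sweep over the rim with no contact. I'll go back over the hollow and lower in small steps while watching the force.

Request:
{"op": "arm_command", "data": {"series": [[0, 0.009, 0.5, 0, 0, 0, -0.035], [0, 0.009, 0.5, 0, 0, 0, -0.035], [0, 0.009, 0.5, 0, 0, 0, -0.035], [0, 0.009, 0.5, 0, 0, 0, -0.035], [0, 0.009, 0.5, 0, 0, 0, -0.035], [0, 0.009, 0.5, 0, 0, 0, -0.035], [0, 0.009, 0.5, 0, 0, 0, -0.035], [0, 0.009, 0.5, 0, 0, 0, -0.035], [0, 0.009, 0.5, 0, 0, 0, -0.035], [0, 0, 0, 0, 0, 0, 0], [0, 0, 0, 0.5, 0, 0, 0], [0, 0, 0, 0.5, 0, 0, 0], [0, 0, 0, 0, 0, 0, 0]]}}

```text
time: 7.85
tool_pos: [0.6828, -0.0498, 0.0226]
ee_rot: [-3.14, -0.002, 2.262]
wrist_force: [0.2, 0.1, -0.7]
width: 0.0006
```

```bash
python3 -c "
from plan import *
polar(); to(.142,-51,.02)"
```

```text
r 0.1424 th -51.41 z 0.0226 yaw 129.6 rot [-3.140e+00 -2.000e-03  2.262e+00] F [ 0.2  0.1 -0.7] w 0.0006 t 7.85
t 7.85 target [ 0.683 -0.049  0.02 ] tool cm [0.04 0.1  0.26] wz 0.01
```

Request:
{"op": "arm_command", "data": {"series": [[0, 0, 0.1, 0.4, 0, 0, 0.01], [0, 0, 0, 0.4, 0, 0, 0], [0, 0, 0, 0, 0, 0, 0], [0, 0, 0, 0, 0, 0, 0]]}}

```text
time: 8.25
tool_pos: [0.6845, -0.0492, 0.0159]
ee_rot: [-3.141, -0.0, 2.252]
wrist_force: [0.2, -0.1, 1.0]
width: 0.0006
```

```bash
python3 -c "
from plan import *
polar(); to(.142,-51,.005)
a=eyes.snapshot('scene')[155:235,240:330]; cv2.imwrite('pics/s4.png',cv2.convertScaleAbs(cv2.resize(a,None,fx=7,fy=7,interpolation=cv2.INTER_CUBIC),alpha=1.6))"
```

```text
r 0.143 th -50.71 z 0.0159 yaw 129.0 rot [-3.141 -0.     2.252] F [ 0.2 -0.1  1. ] w 0.0006 t 8.25
t 8.25 target [ 0.683 -0.049  0.005] tool cm [ 0.1  -0.07  1.09] wz 0.0
```

View pics/s4.png

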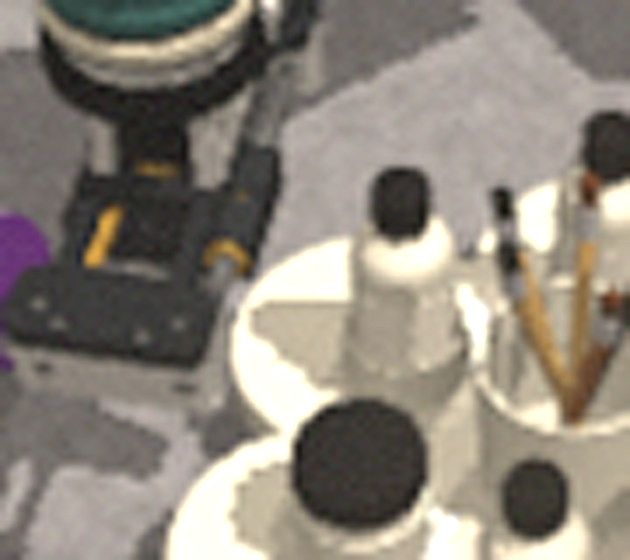

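Request:
{"op": "arm_command", "data": {"series": [[0, 0, 0, 0.4, 0, 0, 0], [0, 0, 0, 0.4, 0, 0, 0], [0, 0, 0, 0.2, 0, 0, 0], [0, 0, 0, 0, 0, 0, 0], [0, 0, 0, 0, 0, 0, 0]]}}

```text
time: 8.8
tool_pos: [0.6846, -0.0492, 0.006]
ee_rot: [-3.141, -0.0, 2.252]
wrist_force: [0.5, -0.5, -0.4]
width: 0.0007
```

```bash
python3 -c "
from plan import *
polar(); print(sensors.get_obs()['wrist_torque'])"
```

```text
r 0.143 th -50.69 z 0.006 yaw 129.0 rot [-3.141 -0.     2.252] F [ 0.5 -0.5 -0.4] w 0.0007 t 8.8
[-0.00045157 -0.12352322  0.01899005]
```

Request:
{"op": "arm_command", "data": {"series": [[0, 0.005, -0.25, 0, 0, 0, 0.0175], [0, 0.005, -0.25, 0, 0, 0, 0.0175], [0, 0.005, -0.25, 0, 0, 0, 0.0175], [0, 0.005, -0.25, 0, 0, 0, 0.0175], [0, 0.005, -0.25, 0, 0, 0, 0.0175], [0, 0.005, -0.25, 0, 0, 0, 0.0175], [0, 0.005, -0.25, 0, 0, 0, 0.0175], [0, 0.005, -0.25, 0, 0, 0, 0.0175], [0, 0.005, -0.25, 0, 0, 0, 0.0175], [0, 0.005, -0.25, 0, 0, 0, 0.0175]]}}

```text
time: 9.8
tool_pos: [0.6638, -0.063, 0.0063]
ee_rot: [3.141, 0.0, 2.075]
wrist_force: [0.5, -0.0, 0.1]
width: 0.0002
```

```bash
cat > jar.py <<'E'
from plan import *
# jar lid (dark, large) from scene camera, on plane z=.094
def jar():
    im=eyes.snapshot('scene'); c=eyes.get_calibration('scene'); roi=np.zeros(im.shape[:2],np.uint8); roi[170:280,250:390]=255
    n,l,s,ce=cv2.connectedComponentsWithStats(cv2.morphologyEx(cv2.inRange(cv2.cvtColor(im,cv2.COLOR_BGR2HSV),(0,0,0),(180,255,60))&roi,cv2.MORPH_OPEN,np.ones((3,3))))
    for i in range(1,n):
        p=ray(c,*ce[i],.09 if s[i,4]>150 else .14)[:2]-AX
        if s[i,4]>25 and np.hypot(*p)<.11: print('dark',ce[i].round(1),s[i,4],'r',np.hypot(*p).round(4),'ang',np.degrees(np.arctan2(p[1],p[0])).round(1))
E
python3 -c "
from jar import *
polar(); jar()"
```

```text
r 0.1427 th -60.74 z 0.0063 yaw 118.9 rot [3.141 0.    2.075] F [ 0.5 -0.   0.1] w 0.0002 t 9.8
dark [329.2 175.8] 68 r 0.0749 ang -147.0
dark [298.4 182.2] 70 r 0.0759 ang -81.0
dark [353.4 192.6] 69 r 0.0811 ang 149.7
dark [290.2 218.8] 285 r 0.0833 ang -19.8
dark [346.5 218. ] 78 r 0.0874 ang 91.4
dark [313.1 225.1] 84 r 0.0881 ang 36.0
```

There's no contact yet, and the dark-blob angles show the jar still at about −20°. One wrist look will settle the finger height.

```bash
python3 -c "
from plan import *
im=eyes.snapshot('wrist'); cv2.imwrite('pics/w3.png',cv2.resize(im[140:320,200:440],None,fx=3,fy=3,interpolation=cv2.INTER_CUBIC))
c=eyes.get_calibration('wrist'); P=lambda r,a,z:[*(AX+r*np.array([np.cos(np.radians(a)),np.sin(np.radians(a))])),z]
for n,X in(('tip-81',P(.156,-81,.044)),('hollow',P(.112,-51,.044)),('TCP',sensors.get_obs()['tool_pos'])): print(n,(proj(c,X)-[200,140])*3)"
```

```text
tip-81 [ 91.48089886 333.55877247]
hollow [443.53714753 167.18965515]
TCP [346.93851165 250.87345446]
```

View pics/w3.png

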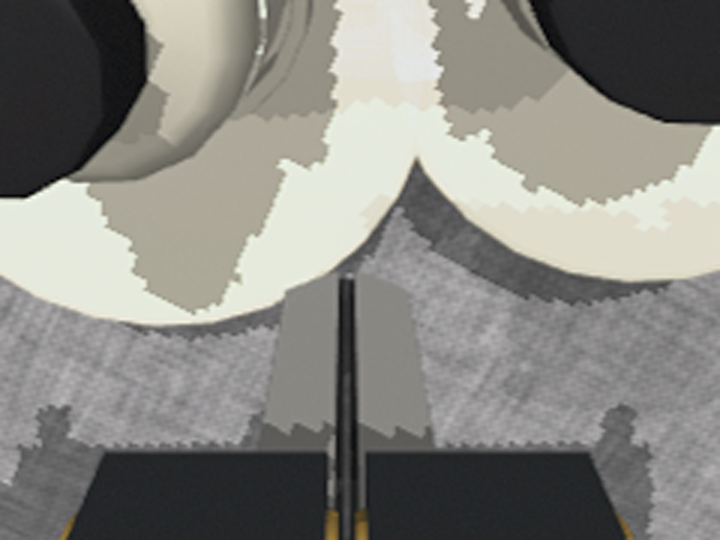

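The crop shows the fingertips' front edge at (345,275), flush with the lobe's rim line. They sit outside the edge, just at its height, so I need about 1 cm more depth. I'll back off, lower, and check the force.

Request:
{"op": "arm_command", "data": {"series": [[0, 0.009, 0.5, 0, 0, 0, -0.035], [0, 0.009, 0.5, 0, 0, 0, -0.035], [0, 0.009, 0.5, 0, 0, 0, -0.035], [0, 0.009, 0.5, 0, 0, 0, -0.035], [0, 0, 0, 0, 0, 0, 0], [0, 0, 0, 0.4, 0, 0, 0], [0, 0, 0, 0.4, 0, 0, 0], [0, 0, 0, 0, 0, 0, 0], [0, 0, 0, 0, 0, 0, 0]]}}

```text
time: 10.8
tool_pos: [0.6802, -0.0521, -0.0023]
ee_rot: [-3.141, -0.001, 2.217]
wrist_force: [-0.4, 0.2, -0.7]
width: 0.0008
```

```bash
python3 -c "
from jar import *
polar(); jar()"
```

```text
r 0.1426 th -52.81 z -0.0023 yaw 127.0 rot [-3.141e+00 -1.000e-03  2.217e+00] F [-0.4  0.2 -0.7] w 0.0008 t 10.8
dark [329.4 175.9] 65 r 0.0746 ang -147.3
dark [298.5 182. ] 68 r 0.0762 ang -81.5
dark [353.3 192.6] 68 r 0.081 ang 149.6
dark [290.1 218.6] 286 r 0.0833 ang -20.3
dark [346.5 217.9] 79 r 0.0872 ang 91.4
dark [313.  225.1] 84 r 0.0882 ang 35.8
```

A reported z of −2 mm without touching the table confirms that the shut fingertips end well above the reported TCP. I'll go 4 mm lower and push.

Request:
{"op": "arm_command", "data": {"series": [[0, 0, 0, 0.4, 0, 0, 0], [0, 0, 0, 0, 0, 0, 0], [0, 0.005, -0.25, 0, 0, 0, 0.0175], [0, 0.005, -0.25, 0, 0, 0, 0.0175], [0, 0.005, -0.25, 0, 0, 0, 0.0175], [0, 0.005, -0.25, 0, 0, 0, 0.0175], [0, 0.005, -0.25, 0, 0, 0, 0.0175], [0, 0.005, -0.25, 0, 0, 0, 0.0175], [0, 0.005, -0.25, 0, 0, 0, 0.0175], [0, 0.005, -0.25, 0, 0, 0, 0.0175], [0, 0.005, -0.25, 0, 0, 0, 0.0175], [0, 0.005, -0.25, 0, 0, 0, 0.0175], [0, 0.005, -0.25, 0, 0, 0, 0.0175], [0, 0.005, -0.25, 0, 0, 0, 0.0175]]}}

```text
time: 12.25
tool_pos: [0.6546, -0.0673, -0.0057]
ee_rot: [3.141, 0.0, 2.005]
wrist_force: [1.3, -0.1, -0.3]
width: 0.0004
```

```bash
python3 -c "
from jar import *
polar(); jar()"
```

```text
r 0.1423 th -64.79 z -0.0057 yaw 114.9 rot [3.141 0.    2.005] F [ 1.3 -0.1 -0.3] w 0.0004 t 12.25
dark [333.3 176.6] 68 r 0.0756 ang -155.3
dark [301.6 180. ] 67 r 0.0758 ang -89.3
dark [354.5 196.2] 69 r 0.0818 ang 141.2
dark [289.4 215.5] 275 r 0.0824 ang -27.2
dark [343.2 220.5] 77 r 0.0881 ang 84.3
dark [309. 224.] 85 r 0.088 ang 29.4
```

It's turning now: every cap moved about −7.4°, and the push is about 1.3 N. Continuing along the arc.

Request:
{"op": "arm_command", "data": {"series": [[0, 0.007, -0.4, 0, 0, 0, 0.028], [0, 0.009, -0.5, 0, 0, 0, 0.035], [0, 0.009, -0.5, 0, 0, 0, 0.035], [0, 0.009, -0.5, 0, 0, 0, 0.035], [0, 0.009, -0.5, 0, 0, 0, 0.035], [0, 0.009, -0.5, 0, 0, 0, 0.035], [0, 0.009, -0.5, 0, 0, 0, 0.035], [0, 0.009, -0.5, 0, 0, 0, 0.035], [0, 0.009, -0.5, 0, 0, 0, 0.035], [0, 0.009, -0.5, 0, 0, 0, 0.035], [0, 0.009, -0.5, 0, 0, 0, 0.035], [0, 0.009, -0.5, 0, 0, 0, 0.035], [0, 0.009, -0.5, 0, 0, 0, 0.035], [0, 0.009, -0.5, 0, 0, 0, 0.035], [0, 0.009, -0.5, 0, 0, 0, 0.035], [0, 0.009, -0.5, 0, 0, 0, 0.035], [0, 0.009, -0.5, 0, 0, 0, 0.035], [0, 0.009, -0.5, 0, 0, 0, 0.035], [0, 0.009, -0.5, 0, 0, 0, 0.035], [0, 0.009, -0.5, 0, 0, 0, 0.035]]}}

```text
time: 14.3
tool_pos: [0.5577, -0.0761, -0.0058]
ee_rot: [3.141, 0.001, 1.311]
wrist_force: [0.4, 1.1, 0.5]
width: 0.0005
```

```bash
python3 -c "
from jar import *
polar(); jar()"
```

```text
r 0.1423 th -104.76 z -0.0058 yaw 75.1 rot [3.141e+00 1.000e-03 1.311e+00] F [0.4 1.1 0.5] w 0.0005 t 14.3
dark [321.3 175.5] 74 r 0.0728 ang -131.2
dark [349.5 187.4] 72 r 0.078 ang 163.5
dark [293.8 202.5] 340 r 0.0742 ang -59.2
dark [351.2 212.6] 78 r 0.0857 ang 104.8
dark [321.8 226.1] 85 r 0.0887 ang 49.3
```

Request:
{"op": "arm_command", "data": {"series": [[0, 0.009, -0.5, 0, 0, 0, 0.035], [0, 0.009, -0.5, 0, 0, 0, 0.035], [0, 0.009, -0.5, 0, 0, 0, 0.035], [0, 0.009, -0.5, 0, 0, 0, 0.035], [0, 0.005, -0.25, 0, 0, 0, 0.0175], [0, 0.005, -0.25, 0, 0, 0, 0.0175], [0, 0.003, -0.12, 0, 0, 0, 0.009], [0, 0, 0, 0, 0, 0, 0], [0, 0, 0.3, 0, 0, 0, 0], [0, 0, 0.3, 0, 0, 0, 0], [0, -0.6, 0.3, 0, 0, 0, 0], [0, -1.3, 0, 0, 0, 0, 0], [0, -1.3, 0, 0, 0, 0, 0], [0, -1, 0, 0, 0, 0, 0], [0, 0, 0, 0, 0, 0, 0], [0, 0, 0, 0, 0, 0, 0]]}}

```text
time: 15.95
tool_pos: [0.5235, -0.109, -0.0058]
ee_rot: [3.142, -0.0, 1.129]
wrist_force: [-0.5, -0.2, -0.2]
width: 0.0002
```

```bash
python3 -c "
from jar import *
polar(); jar(); to(.185,-49,-.006)"
```

```text
r 0.1845 th -112.47 z -0.0058 yaw 64.7 rot [ 3.142 -0.     1.129] F [-0.5 -0.2 -0.2] w 0.0002 t 15.95
dark [326.4 176.1] 82 r 0.0718 ang -141.7
dark [352.4 191.4] 72 r 0.0798 ang 152.7
dark [295.7 199. ] 334 r 0.0747 ang -69.0
dark [347.8 216.8] 82 r 0.0871 ang 94.6
dark [315.2 225.8] 85 r 0.0892 ang 39.4
t 16.0 target [ 0.715 -0.078 -0.006] tool cm [10.95 16.02  0.03] wz -1.157
```

The first push took the carousel about 57°, so the jar is near −78° and the next free hollow is at about −48°. I'm swinging back outside the rim.

Request:
{"op": "arm_command", "data": {"series": [[0, 0.03, 0.8, 0, 0, 0, -0.045], [0, 0.07, 1.6, 0, 0, 0, -0.09], [0, 0.07, 1.6, 0, 0, 0, -0.09], [0, 0.07, 1.6, 0, 0, 0, -0.09], [0, 0.07, 1.6, 0, 0, 0, -0.09], [0, 0.07, 1.6, 0, 0, 0, -0.09], [0, 0.07, 1.6, 0, 0, 0, -0.09], [0, 0.07, 1.6, 0, 0, 0, -0.09], [0, 0.07, 1.6, 0, 0, 0, -0.09], [0, 0.07, 1.6, 0, 0, 0, -0.09], [0, 0.07, 1.6, 0, 0, 0, -0.09], [0, 0.07, 1.6, 0, 0, 0, -0.09], [0, 0.07, 1.6, 0, 0, 0, -0.09], [0, 0.03, 0.8, 0, 0, 0, -0.045], [0, 0, 0, 0, 0, 0, 0], [0, 0, 0, 0, 0, 0, 0]]}}

```text
time: 17.6
tool_pos: [0.7181, -0.08, -0.0062]
ee_rot: [-3.141, -0.0, 2.3]
wrist_force: [-1.4, -0.6, -0.6]
width: 0.0008
```

```bash
python3 -c "
from jar import *
polar(); to(.143,-48,-.006)"
```

```text
r 0.1882 th -48.74 z -0.0062 yaw 131.8 rot [-3.141 -0.     2.3  ] F [-1.4 -0.6 -0.6] w 0.0008 t 17.6
t 17.6 target [ 0.69  -0.045 -0.006] tool cm [ 4.52  0.22 -0.02] wz -0.004
```

Request:
{"op": "arm_command", "data": {"series": [[0, 1.2, 0.2, 0, 0, 0, 0], [0, 1.2, 0, 0, 0, 0, 0], [0, 1.2, 0, 0, 0, 0, 0], [0, 0.9, 0, 0, 0, 0, 0], [0, 0, 0, 0, 0, 0, 0], [0, 0, 0, 0, 0, 0, 0]]}}

```text
time: 18.2
tool_pos: [0.6897, -0.0453, -0.0055]
ee_rot: [3.141, 0.001, 2.3]
wrist_force: [-0.1, -0.1, 0.1]
width: 0.0006
```

```bash
python3 -c "
from jar import *
polar(); jar()"
```

```text
r 0.1434 th -48.13 z -0.0055 yaw 131.8 rot [3.141e+00 1.000e-03 2.300e+00] F [-0.1 -0.1  0.1] w 0.0006 t 18.2
dark [326.5 176.1] 81 r 0.0719 ang -141.9
dark [352.5 191.3] 71 r 0.08 ang 152.9
dark [295.7 198.9] 332 r 0.0747 ang -69.0
dark [347.9 216.6] 79 r 0.0867 ang 94.9
dark [315.2 225.8] 85 r 0.0892 ang 39.4
```

Seated in the next hollow with no disturbance. Starting the second push.

Request:
{"op": "arm_command", "data": {"series": [[0, 0.005, -0.25, 0, 0, 0, 0.0175], [0, 0.005, -0.25, 0, 0, 0, 0.0175], [0, 0.005, -0.25, 0, 0, 0, 0.0175], [0, 0.005, -0.25, 0, 0, 0, 0.0175], [0, 0.005, -0.25, 0, 0, 0, 0.0175], [0, 0.007, -0.375, 0, 0, 0, 0.026], [0, 0.009, -0.5, 0, 0, 0, 0.035], [0, 0.009, -0.5, 0, 0, 0, 0.035], [0, 0.009, -0.5, 0, 0, 0, 0.035], [0, 0.009, -0.5, 0, 0, 0, 0.035], [0, 0.009, -0.5, 0, 0, 0, 0.035], [0, 0.009, -0.5, 0, 0, 0, 0.035], [0, 0.009, -0.5, 0, 0, 0, 0.035], [0, 0.009, -0.5, 0, 0, 0, 0.035], [0, 0.009, -0.5, 0, 0, 0, 0.035], [0, 0.009, -0.5, 0, 0, 0, 0.035], [0, 0.009, -0.5, 0, 0, 0, 0.035], [0, 0.009, -0.5, 0, 0, 0, 0.035], [0, 0.009, -0.5, 0, 0, 0, 0.035], [0, 0.009, -0.5, 0, 0, 0, 0.035]]}}

```text
time: 20.25
tool_pos: [0.6123, -0.0809, -0.0055]
ee_rot: [3.141, 0.001, 1.693]
wrist_force: [1.3, -0.2, 0.1]
width: 0.0001
```

Request:
{"op": "arm_command", "data": {"series": [[0, 0.009, -0.5, 0, 0, 0, 0.035], [0, 0.009, -0.5, 0, 0, 0, 0.035], [0, 0.009, -0.5, 0, 0, 0, 0.035], [0, 0.009, -0.5, 0, 0, 0, 0.035], [0, 0.009, -0.5, 0, 0, 0, 0.035], [0, 0.009, -0.5, 0, 0, 0, 0.035], [0, 0.009, -0.5, 0, 0, 0, 0.035], [0, 0.009, -0.5, 0, 0, 0, 0.035], [0, 0.009, -0.5, 0, 0, 0, 0.035], [0, 0.009, -0.5, 0, 0, 0, 0.035], [0, 0.005, -0.25, 0, 0, 0, 0.0175], [0, 0.003, -0.12, 0, 0, 0, 0.009], [0, 0, 0, 0, 0, 0, 0]]}}

```text
time: 21.55
tool_pos: [0.5589, -0.0774, -0.0056]
ee_rot: [3.141, 0.001, 1.32]
wrist_force: [0.3, -1.1, 0.4]
width: 0.0006
```

```bash
python3 -c "
from jar import *
polar(); jar()"
```

```text
r 0.1432 th -104.17 z -0.0056 yaw 75.6 rot [3.141e+00 1.000e-03 1.320e+00] F [ 0.3 -1.1  0.4] w 0.0006 t 21.55
dark [324.3 187. ] 91 r 0.0339 ang -143.7
dark [293.3 186.6] 74 r 0.0781 ang -66.5
dark [315.5 190. ] 72 r 0.027 ang -98.1
dark [349.4 186.7] 69 r 0.0788 ang 165.1
dark [320.4 208.5] 31 r 0.0366 ang 44.6
dark [292.5 212.5] 76 r 0.085 ang -5.7
dark [351.4 212.4] 74 r 0.0859 ang 105.3
dark [322.1 226.2] 82 r 0.0891 ang 49.7
```

The second push is done, with the jar at about −127°. Retreat, swing back to the hollow at −37°, and make the last push.

Request:
{"op": "arm_command", "data": {"series": [[0, 0, 0.3, 0, 0, 0, 0], [0, 0, 0.3, 0, 0, 0, 0], [0, -0.6, 0.3, 0, 0, 0, 0], [0, -1.3, 0, 0, 0, 0, 0], [0, -1.3, 0, 0, 0, 0, 0], [0, -0.9, 0, 0, 0, 0, 0], [0, 0, 0, 0, 0, 0, 0]]}}

```text
time: 22.3
tool_pos: [0.5571, -0.1208, -0.0059]
ee_rot: [-3.141, 0.0, 1.317]
wrist_force: [-0.1, -0.0, 0.2]
width: 0.0004
```

Request:
{"op": "arm_command", "data": {"series": [[0, 0.03, 0.8, 0, 0, 0, -0.045], [0, 0.07, 1.6, 0, 0, 0, -0.09], [0, 0.07, 1.6, 0, 0, 0, -0.09], [0, 0.07, 1.6, 0, 0, 0, -0.09], [0, 0.07, 1.6, 0, 0, 0, -0.09], [0, 0.07, 1.6, 0, 0, 0, -0.09], [0, 0.07, 1.6, 0, 0, 0, -0.09], [0, 0.07, 1.6, 0, 0, 0, -0.09], [0, 0.07, 1.6, 0, 0, 0, -0.09], [0, 0.07, 1.6, 0, 0, 0, -0.09], [0, 0.07, 1.6, 0, 0, 0, -0.09], [0, 0.07, 1.6, 0, 0, 0, -0.09], [0, 0.07, 1.6, 0, 0, 0, -0.09], [0, 0.03, 0.8, 0, 0, 0, -0.045], [0, 0, 0, 0, 0, 0, 0], [0, 0, 0, 0, 0, 0, 0]]}}

```text
time: 23.9
tool_pos: [0.7431, -0.0547, -0.0061]
ee_rot: [-3.141, -0.0, 2.489]
wrist_force: [-0.3, -0.8, -0.4]
width: 0.0002
```

```bash
python3 -c "
from jar import *
polar(); jar(); to(.143,-37,-.006)"
```

```text
r 0.189 th -37.94 z -0.0061 yaw 142.6 rot [-3.141 -0.     2.489] F [-0.3 -0.8 -0.4] w 0.0002 t 23.9
dark [324.3 186.9] 89 r 0.0342 ang -143.6
dark [293.4 186.7] 70 r 0.0777 ang -66.3
dark [315.  188.7] 56 r 0.0315 ang -100.6
dark [349.4 186.7] 68 r 0.0789 ang 165.0
dark [292.5 212.5] 75 r 0.085 ang -5.8
dark [351.5 212.3] 72 r 0.0859 ang 105.6
dark [322.4 226.2] 77 r 0.089 ang 50.1
t 23.95 target [ 0.708 -0.025 -0.006] tool cm [ 4.61  0.31 -0.  ] wz -0.007
```

Request:
{"op": "arm_command", "data": {"series": [[0, 1.2, 0.3, 0, 0, 0, 0], [0, 1.2, 0, 0, 0, 0, 0], [0, 1.2, 0, 0, 0, 0, 0], [0, 1, 0, 0, 0, 0, 0], [0, 0, 0, 0, 0, 0, 0], [0, 0, 0, 0, 0, 0, 0], [0, 0.005, -0.25, 0, 0, 0, 0.0175], [0, 0.005, -0.25, 0, 0, 0, 0.0175], [0, 0.005, -0.25, 0, 0, 0, 0.0175], [0, 0.005, -0.25, 0, 0, 0, 0.0175], [0, 0.005, -0.25, 0, 0, 0, 0.0175], [0, 0.005, -0.25, 0, 0, 0, 0.0175], [0, 0.005, -0.25, 0, 0, 0, 0.0175], [0, 0.005, -0.25, 0, 0, 0, 0.0175]]}}

```text
time: 25.35
tool_pos: [0.6952, -0.0394, -0.0059]
ee_rot: [3.141, 0.0, 2.348]
wrist_force: [0.6, 0.1, -0.8]
width: 0.0008
```

Request:
{"op": "arm_command", "data": {"series": [[0, 0.007, -0.375, 0, 0, 0, 0.026], [0, 0.009, -0.5, 0, 0, 0, 0.035], [0, 0.009, -0.5, 0, 0, 0, 0.035], [0, 0.009, -0.5, 0, 0, 0, 0.035], [0, 0.009, -0.5, 0, 0, 0, 0.035], [0, 0.009, -0.5, 0, 0, 0, 0.035], [0, 0.009, -0.5, 0, 0, 0, 0.035], [0, 0.009, -0.5, 0, 0, 0, 0.035], [0, 0.009, -0.5, 0, 0, 0, 0.035], [0, 0.009, -0.5, 0, 0, 0, 0.035], [0, 0.009, -0.5, 0, 0, 0, 0.035], [0, 0.009, -0.5, 0, 0, 0, 0.035], [0, 0.009, -0.5, 0, 0, 0, 0.035], [0, 0.009, -0.5, 0, 0, 0, 0.035], [0, 0.009, -0.5, 0, 0, 0, 0.035], [0, 0.009, -0.5, 0, 0, 0, 0.035], [0, 0.009, -0.5, 0, 0, 0, 0.035], [0, 0.009, -0.5, 0, 0, 0, 0.035], [0, 0.009, -0.5, 0, 0, 0, 0.035], [0, 0.009, -0.5, 0, 0, 0, 0.035]]}}

```text
time: 27.35
tool_pos: [0.6071, -0.0803, -0.0055]
ee_rot: [3.141, 0.001, 1.656]
wrist_force: [0.7, 0.7, 0.1]
width: 0.0006
```

```bash
python3 -c "
from jar import *
polar(); jar()"
```

```text
r 0.1424 th -84.74 z -0.0055 yaw 94.9 rot [3.141e+00 1.000e-03 1.656e+00] F [0.7 0.7 0.1] w 0.0006 t 27.35
dark [311.3 176.4] 69 r 0.0739 ang -110.7
dark [341.7 193.9] 231 r 0.0767 ang -176.7
dark [289.3 194.4] 73 r 0.0799 ang -46.4
dark [354.6 204.5] 70 r 0.0837 ang 122.9
dark [299.1 219.1] 85 r 0.0867 ang 11.3
dark [333.4 224.8] 80 r 0.089 ang 67.0
```

By the finger/lobe relation, the jar has about 12.5° to go. I'll push 11.5°, then retreat and measure from above.

Request:
{"op": "arm_command", "data": {"series": [[0, 0.009, -0.5, 0, 0, 0, 0.035], [0, 0.009, -0.5, 0, 0, 0, 0.035], [0, 0.009, -0.5, 0, 0, 0, 0.035], [0, 0.009, -0.5, 0, 0, 0, 0.035], [0, 0.005, -0.25, 0, 0, 0, 0.0175], [0, 0.005, -0.25, 0, 0, 0, 0.0175], [0, 0.005, -0.25, 0, 0, 0, 0.0175], [0, 0.003, -0.12, 0, 0, 0, 0.009], [0, 0, 0, 0, 0, 0, 0], [0, 0, 0, 0, 0, 0, 0]]}}

```text
time: 28.4
tool_pos: [0.5785, -0.0795, -0.0058]
ee_rot: [-3.141, 0.0, 1.457]
wrist_force: [0.1, -2.0, 0.9]
width: 0.0007
```

```bash
python3 -c "
from jar import *
polar(); jar()"
```

```text
r 0.1418 th -96.27 z -0.0058 yaw 83.5 rot [-3.141  0.     1.457] F [ 0.1 -2.   0.9] w 0.0007 t 28.4
dark [293.6 172.3] 46 r 0.1099 ang -90.3
dark [317.3 175.3] 71 r 0.0739 ang -123.1
dark [291.5 189.4] 75 r 0.0786 ang -58.8
dark [347.5 200.4] 321 r 0.0759 ang 163.4
dark [294.6 215.2] 79 r 0.0858 ang 0.8
dark [326.6 225.9] 85 r 0.0888 ang 56.4
```

Request:
{"op": "arm_command", "data": {"series": [[0, 0, 0.3, 0, 0, 0, 0], [0, 0, 0.3, 0, 0, 0, 0], [0, -0.6, 0.3, 0, 0, 0, 0], [0, -1.3, 0, 0, 0, 0, 0], [0, -2, 0, 0, 0, 0, 0], [0, -3, 0, 0, 0, 0, 0], [0, -3, 0, 0, 0, 0, 0], [0, -3, 0, -1, 0, 0, 0], [0, -1, 0, -3, 0, 0, 0], [0, 0, 0, -3, 0, 0, 0], [0, 0, 0, -3, 0, 0, 0], [0, 0, 0, -3, 0, 0, 0], [0, 0, 0, -2, 0, 0, 0], [0, 0, 0, 0, 0, 0, 0]]}}

```text
time: 29.85
tool_pos: [0.5736, -0.2205, 0.1485]
ee_rot: [3.134, 0.003, 1.456]
wrist_force: [-0.3, 0.7, -0.0]
width: 0.0005
```

```bash
python3 -c "
from jar import *
polar(); jar()"; python3 m.py a9
```

```text
r 0.2828 th -94.14 z 0.1485 yaw 83.4 rot [3.134e+00 3.000e-03 1.456e+00] F [-0.3  0.7 -0. ] w 0.0005 t 29.85
dark [317.3 175.3] 71 r 0.0739 ang -123.1
dark [291.4 189.5] 72 r 0.0786 ang -58.6
dark [347.5 200.4] 323 r 0.0759 ang 163.3
dark [294.7 215.2] 80 r 0.0857 ang 0.8
dark [326.5 226. ] 86 r 0.089 ang 56.3
otsu 167.0
241 flower area 3248.0 [ 0.47219732 -0.07301093] [0.75118856 0.20678953]
fit x y phase deg [0.5942806  0.06352917] 56.355617838081635 med res 0.002539929814726699
dark [300.3 156.9] 15 [0.676 0.057] r 0.082 ang -4.6
dark [277.1 168.5] 14 [0.6397 0.1302] r 0.0807 ang 55.7
dark [321.8 170.5] 10 [ 0.6309 -0.0104] r 0.0825 ang -63.6
dark [275.7 193.6] 9 [0.5596 0.1348] r 0.0792 ang 115.9
board rect ((0.42351213097572327, 0.06020396947860718), (0.153768390417099, 0.20024676620960236), 0.6642016768455505) [[0.34549999237060547, 0.15940000116825104], [0.34779998660087585, -0.040800001472234726], [0.5016000270843506, -0.039000000804662704], [0.4991999864578247, 0.16120000183582306]]
29.95 [ 0.5716 -0.2192  0.1437] [-3.141  0.     1.457] [-0.9 -0.4 -0.6]
axis@44 [299.9 188.4]
cup mouth [299.5 248.7]
```

All caps agree that the carousel overshot by about 3.7°: cap chord directions give −3.6 and −3.8, the rim fit −3.65. There's time left, so I'll nudge it back counter-clockwise with the same fingers.

```bash
python3 -c "
from jar import *
polar(); to(.185,-93.7,-.006)"
```

```text
r 0.2816 th -94.57 z 0.1437 yaw 83.5 rot [-3.141  0.     1.457] F [-0.9 -0.4 -0.6] w 0.0005 t 29.95
t 29.95 target [ 0.582 -0.123 -0.006] tool cm [ 9.66 -0.05 14.97] wz -0.05
```

Request:
{"op": "arm_command", "data": {"series": [[0, 0, 0, 2, 0, 0, -0.025], [0, 0, 0, 3, 0, 0, -0.025], [0, 0, 0, 3, 0, 0, 0], [0, 0, 0, 3, 0, 0, 0], [0, 0, 0, 2, 0, 0, 0], [0, 0, 0, 1.3, 0, 0, 0], [0, 1, 0, 0.6, 0, 0, 0], [0, 2, 0, 0, 0, 0, 0], [0, 2.5, 0, 0, 0, 0, 0], [0, 2, 0, 0, 0, 0, 0], [0, 1, 0, 0, 0, 0, 0], [0, 0, 0, 0, 0, 0, 0], [0, 0, 0, 0, 0, 0, 0]]}}

```text
time: 31.25
tool_pos: [0.5776, -0.134, -0.0044]
ee_rot: [3.141, 0.001, 1.508]
wrist_force: [-0.3, -0.5, -0.5]
width: 0.0007
```

```bash
python3 -c "
from jar import *
polar(); to(.143,-93.7,-.006)"
```

```text
r 0.1962 th -94.81 z -0.0044 yaw 86.4 rot [3.141e+00 1.000e-03 1.508e+00] F [-0.3 -0.5 -0.5] w 0.0007 t 31.25
t 31.25 target [ 0.585 -0.081 -0.006] tool cm [5.32 0.39 0.16] wz 0.001
```

Request:
{"op": "arm_command", "data": {"series": [[0, 1.2, 0.4, 0.15, 0, 0, 0], [0, 1.2, 0, 0, 0, 0, 0], [0, 1.2, 0, 0, 0, 0, 0], [0, 1.1, 0, 0, 0, 0, 0], [0, 0.6, 0, 0, 0, 0, 0], [0, 0, 0, 0, 0, 0, 0], [0, 0, 0, 0, 0, 0, 0], [0, 0.005, 0.25, 0, 0, 0, -0.0175], [0, 0.005, 0.25, 0, 0, 0, -0.0175], [0, 0.005, 0.25, 0, 0, 0, -0.0175], [0, 0.005, 0.25, 0, 0, 0, -0.0175], [0, 0.005, 0.25, 0, 0, 0, -0.0175], [0, 0.005, 0.25, 0, 0, 0, -0.0175], [0, 0.005, 0.25, 0, 0, 0, -0.0175], [0, 0.005, 0.25, 0, 0, 0, -0.0175], [0, 0, 0, 0, 0, 0, 0], [0, 0, 0, 0, 0, 0, 0]]}}

```text
time: 32.95
tool_pos: [0.6049, -0.0808, -0.0063]
ee_rot: [3.141, 0.0, 1.647]
wrist_force: [0.2, -0.1, 0.3]
width: 0.0007
```

```bash
python3 -c "
from jar import *
polar(); jar()"
```

```text
r 0.1427 th -85.62 z -0.0063 yaw 94.4 rot [3.141 0.    1.647] F [ 0.2 -0.1  0.3] w 0.0007 t 32.95
dark [315.6 175.5] 69 r 0.0741 ang -119.6
dark [290.6 190.5] 74 r 0.0796 ang -55.9
dark [346.9 199.4] 314 r 0.0761 ang 166.1
dark [295.6 216.2] 81 r 0.0861 ang 3.4
dark [328.1 225.8] 83 r 0.089 ang 58.7
```

It moved back about 2.7°, leaving about 1°.

Request:
{"op": "arm_command", "data": {"series": [[0, 0.002, 0.12, 0, 0, 0, -0.009], [0, 0.002, 0.12, 0, 0, 0, -0.009], [0, 0, 0, 0, 0, 0, 0], [0, 0, 0, 0, 0, 0, 0], [0, 0, -0.3, 0, 0, 0, 0], [0, 0, -0.3, 0, 0, 0, 0], [0, -0.6, -0.3, 0, 0, 0, 0], [0, -1.3, 0, 0, 0, 0, 0], [0, -2, 0, 0, 0, 0, 0], [0, -3, 0, 0, 0, 0, 0], [0, -3, 0, 0, 0, 0, 0], [0, -3, 0, -1, 0, 0, 0], [0, -1, 0, -3, 0, 0, 0], [0, 0, 0, -3, 0, 0, 0], [0, 0, 0, -3, 0, 0, 0], [0, 0, 0, -3, 0, 0, 0], [0, 0, 0, -2, 0, 0, 0], [0, 0, 0, 0, 0, 0, 0], [0, 0, 0, 0, 0, 0, 0]]}}

```text
time: 34.9
tool_pos: [0.611, -0.2204, 0.1434]
ee_rot: [3.141, 0.0, 1.665]
wrist_force: [0.6, -0.3, -0.9]
width: 0.0006
```

```bash
python3 -c "
from jar import *
polar(); jar()"; python3 m.py b1; python3 -c "
from h import *
c=eyes.get_calibration('top'); print('cup before',ray(c,301.1,247.8,.109))"
```

```text
r 0.2824 th -86.54 z 0.1434 yaw 95.4 rot [3.141 0.    1.665] F [ 0.6 -0.3 -0.9] w 0.0006 t 34.9
dark [315.3 175.5] 70 r 0.074 ang -119.1
dark [290.5 191.2] 71 r 0.0791 ang -54.3
dark [346.6 199.1] 324 r 0.076 ang 167.1
dark [296.  216.6] 84 r 0.0862 ang 4.3
dark [328.8 225.7] 84 r 0.0891 ang 59.8
otsu 167.0
241 flower area 3334.0 [ 0.47541443 -0.07641611] [0.75130855 0.20404852]
fit x y phase deg [0.59433556 0.06344573] 0.0542329325887558 med res 0.0022368668083892207
dark [298.6 156.9] 15 [0.6761 0.0622] r 0.0818 ang -0.8
dark [321.1 168.9] 16 [ 0.636  -0.0081] r 0.0828 ang -59.8
dark [276.5 169.9] 15 [0.6352 0.1321] r 0.0799 ang 59.3
dark [321.7 194.7] 9 [ 0.5538 -0.0087] r 0.0828 ang -119.3
dark [276.5 195.4] 12 [0.5537 0.1322] r 0.0799 ang 120.6
board rect ((0.42172354459762573, 0.06018323451280594), (0.15019094944000244, 0.20024676620960236), 0.6642016768455505) [[0.34549999237060547, 0.15940000116825104], [0.34779998660087585, -0.040800001472234726], [0.49799999594688416, -0.03909999877214432], [0.49570000171661377, 0.16120000183582306]]
35.0 [ 0.6101 -0.2197  0.1413] [-3.138e+00 -2.000e-03  1.665e+00] [ 0.3  0.3 -1.2]
axis@44 [299.9 188.3]
cup mouth [299.5 248.6]
cup before [0.39191596 0.05854773 0.109     ]
```

View pics/b1.png

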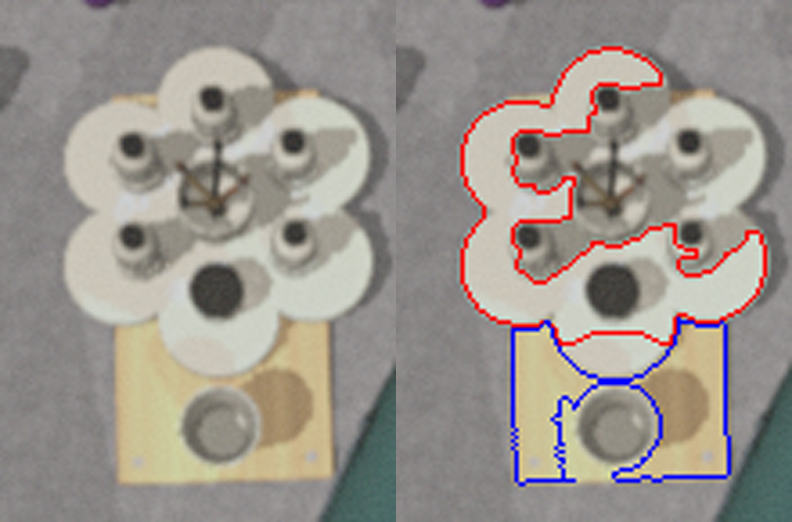

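The last top view shows the jar's lid at crop (217,291), directly between the axis and the mixing cup at (220,424). The cup is in the same place as in the first picture, and all the bottles are upright. Rim phase is 0.05°, the arm is clear and the forces are at noise level, so I'm handing in.

```bash
python3 -c "
from bench import job
print(job.close_job())"
```

```text
the job is handed in; nothing more can be done
None
```

The squat jar now stands at the front, facing the mixing cup, and the job is handed in at about 35 s on the robot's clock. I turned the carousel clockwise with the closed fingertips in three slow pushes on the rim. That overshot by about 3.7°, so I nudged it back.

**Last checks:**
- **Alignment:** the rim fit is 0.05° off square, and the bottle caps agree within about 1°.
- **Scene:** the jar's lid lies in line between the axis and the cup. The cup is where it was in the first picture, and the carousel bottles are upright. I did not re-measure the bystanders on the table.
- **Robot:** the arm is clear of everything, with the wrist force at noise level. The force readings I took while pushing were about 2 N or less.

**What disagreed or went wrong:**
- **Finger height:** the first two sweeps went over the rim or only just reached it without turning the carousel. The shut fingertips sit about 35 mm above the reported TCP, as two camera views and the lack of contact showed, so I pushed with a reported z of about −6 mm.
- **Axis position:** the rim fit puts the axis at y ≈ 0.063, while the board's centre line gives 0.060. That is at most about 1° of doubt in the facing direction.
- **Pictures:** I viewed 12, two past the budget of 10.

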